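Set the sunken speed knob of the vial shaker

TASK

Two white instruments stand on the bench, each with a black knob sunk in a round guard opening. On the vial shaker, the one that carries the green rack of white-capped vials, reach through the opening and turn the knob clockwise until its white pointer line points at the long bar mark on the guard's top face, then let go. Leave the knob of the other instrument, the heater with the bare metal block, as it is set.

Things in the scene. Friction and masses are not known exactly. Their poses are not given: they have to be found in the camera images.
- shaker_knob (a joint): Angle of the shaker's knob, rad, 0 to 2.6 between stops, growing clockwise from above; starts at 0 to 0.5, pointer at the long mark at 1.35. Slight friction (0.05 N m), stays where left. The knob: black disc 54 mm across (top 53 mm above the bench) with an upright bar on it, 48 long, 16 thick, top 90 mm above the bench.
- shaker_knob_grip (a point): Point on the knob's upright axis at gripping height: 76 mm above the bench, 24 below the guard's top face, 14 below the bar's top. Its x axis lies along the bar towards the end with the white line (on one half only); z is up; turns with the knob. The round guard opening is 96 mm across with straight walls, centred on this axis, and goes down to 45 mm above the bench.
- shaker_mark (a point): Centre of the long black bar mark (26 x 5 mm, radial) on the guard's flat top face, 66 mm from the knob's axis, 101 mm above the bench; two dots mark the ends of travel. Shaker: white, 270 x 170 x 100 mm, guard block in the half nearer the robot, green rack of nine white-capped vials (tops 99 mm above the bench) on the other half.
- heater_knob_tip (a point): End of the pointer line on the heater's knob, 22 mm from that knob's axis, 90 mm above the bench. Not to be turned. The heater has the same white case, guard, knob and marks, but carries a bare metal block with rows of round holes (top 90 mm above the bench).

How it is judged:
By the outcome, as a careful person would: the job done as asked, in the order asked, and still so for the second after the job is handed in, with the robot touching nothing.
It also fails if it takes over 35 s, if anything falls off the work surface, if the arm or the gripper's body presses on something with over 40 N, if the wrist force passes 120 N, or if a joint passes its speed limit or range.

ROBOT

A 6-joint arm with a two-finger parallel gripper is mounted at the origin on the work surface. World frame = base frame: x ahead of the robot, y to its left, z up, the work surface at z = 0. Lengths are in m, angles in rad, forces in N, time in s.
With the tool pointing down it reaches from about 0.25 to 0.775 m from the base axis. Payload 4 kg.
Tool frame: the origin (TCP) lies midway between the tips of the shut fingers; the grasp point (between the pads) lies 19 mm behind it; z points along the fingers, x is the direction in which the jaws open and shut, and the axes are right-handed (so a half turn about z gives the same grasp; the last joint's range is limited). The gripper opens to 94 mm and grips with 3 to 60 N. Pads are 16 mm wide; open, the fingers measure 119 mm over their backs; the gripper's body (75 mm by 177 mm) begins 78 mm behind the grasp point.
Start: joints at [-1.27, 0.087, 1.371, -0, 1.684, -0.103], TCP at [0.216, -0.506, 0.206] pointing down, gripper open.
Joint ranges: [-3.1, 3.1], [-0.76, 2.03], [0.27, 2.55], [-1.08, 4.22], [0.17, 2.65], [-2.57, 2.57]. Speed limits (rad/s): [2.79, 2.79, 3.14, 3.14, 3.14, 3.14].

INTERFACE

Orientations are given as [roll, pitch, yaw] about the fixed x, y, z axes, in that order (R = Rz(yaw) Ry(pitch) Rx(roll)).
In Python, from bench import robot, eyes, close_job gives the robot as it stands.
- The arm moves only by the shell command python3 -m jog 'ROWS'. ROWS is JSON, a list of rows, each a list of 3 entries, a list of its own where there are three numbers: the turn, a rotation vector about the tool's x, y, z in degrees, then the shift along the tool's x, y, z in mm, then the closure, from -1 (fully open) to 1 (shut). In form: [[[wx, wy, wz], [x, y, z], claw], ...]. A call has 1 to 5 rows; each row is the pose to reach, as a shift and turn from the pose commanded when the call began, along the tool's axes at that moment; what a row does not reach only later rows make up. A row lasts 1/10 s, in which the tool goes at most 50 mm and 8.59 degrees, less where a joint would pass 70% of its speed; a pose out of reach is approached as far as the arm can. A call with a gripper value outside its range is refused whole. The fingers move at their own pace and stop on an object; the grip force is fixed at half the most. Time passes only in rows, so rows that repeat a pose let the fingers close. It gives the time, the measured TCP pose, the force and the opening at its end, in the units of the state.
- robot.get_obs(): the state, without advancing time (a new reading comes with each control period).
- eyes.snapshot(name): name is "scene" or "top" or "wrist"; returns (picture, depth): 400x640x3 uint8, red, green, blue; 400x640 float32, m along the optical axis (not along the pixel's ray), 0 where there is no reading.
- eyes.camera_params(name): a dict with "mtx" (3x3 intrinsics, pixels), "world_to_cam" (4x4, takes a point from world to camera coordinates). Camera axes: x right, y up, looking along -z (the intrinsics and any distortion apply to the point x, -y, -z); pixel columns grow to the right and rows downward; lengths in m; the calibration is good to about 2 mm. The wrist camera is an equidistant fisheye: a pixel r from the principal point sees the ray r / f radians off the axis. A picture is of the moment at which its call begins: read the wrist's pose just before it. camera_params takes no time and is no camera call; for the wrist camera it gives the pose at the moment of the call.
- close_job(): hands the job in, once; it reports no verdict.
The state is a dict: "time": time; "joint_positions": joint angles; "qvel": joint speeds; "joint_torque": joint torques, N m; "tool_pos": TCP position; "ee_rot": TCP orientation; "wrist_force": force on the tool from outside, world axes, zero at the start; "wrist_torque": the same for the moment, N m; "width": finger opening in m.
Only numpy, scipy, OpenCV 4.12 (cv2) and the standard library are available. Lean on these libraries where they do the work, as an engineer would, in place of code of your own. Each camera call takes 0.05 s, during which the arm holds its last target. There are 200 camera calls.

## Working session

There is one attempt and no reset: what is moved stays moved. The work goes in short steps, Python scripts to look and compute and a shell command to move; the robot and the scene stay as the last step left them, time stands still between calls to the robot, and variables do not carry over. Pictures are saved under pics/ and viewed, about 8 in all and at most 12, crops included, and the job is handed in when it is done.

```bash
mkdir -p pics; ls; python3 - <<'E'
from bench import robot, eyes
import cv2,numpy as np
for n in("top","scene"):
    p,d=eyes.snapshot(n); cv2.imwrite(f"pics/{n}0.png",p[:,:,::-1]); np.savez(f"pics/{n}0.npz",p=p,d=d)
    c=eyes.camera_params(n); print(n,c["mtx"].tolist(),np.round(c["world_to_cam"],3).tolist(),[k for k in c])
print(robot.get_obs())
E
```

```text
pics
top [[395.4183420894322, 0.0, 323.24194327028937], [0.0, 395.4183420894322, 199.58452648686637], [0.0, 0.0, 1.0]] [[0.013, -1.0, 0.013, -0.008], [0.995, 0.014, 0.102, -0.537], [-0.102, 0.011, 0.995, -0.751], [0.0, 0.0, 0.0, 1.0]] ['mtx', 'world_to_cam']
scene [[368.99072826222505, 0.0, 323.8793193896267], [0.0, 368.99072826222505, 197.08123933381148], [0.0, 0.0, 1.0]] [[0.646, 0.763, -0.018, -0.357], [-0.484, 0.428, 0.764, 0.171], [0.59, -0.485, 0.645, -1.172], [0.0, 0.0, 0.0, 1.0]] ['mtx', 'world_to_cam']
{'time': 0.1, 'joint_positions': array([-1.27008155e+00,  8.78531572e-02,  1.37206105e+00,  4.69214619e-07,
        1.68361745e+00, -1.03115650e-01]), 'qvel': array([ 0.00031451, -0.00231411, -0.00406744, -0.00037612,  0.00084469,
       -0.00097082]), 'joint_torque': array([ 2.78228697e-03, -3.41249335e+01, -3.03303874e+01,  7.19546084e-02,
        3.03963188e-02, -1.00869718e-04]), 'tool_pos': array([ 0.21596155, -0.50529578,  0.20445784]), 'ee_rot': array([-3.14139260e+00,  1.92865679e-03, -1.16696565e+00]), 'wrist_force': array([0.44434783, 0.53430854, 0.40000589]), 'wrist_torque': array([-0.0301582 , -0.06463264,  0.02239108]), 'width': 0.09380791856617329}
```

View pics/top0.png

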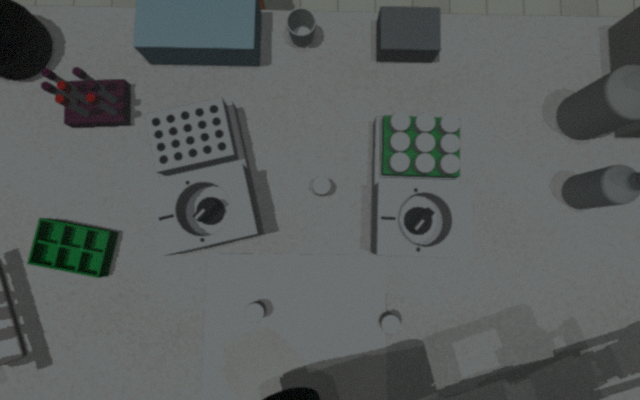

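View pics/scene0.png

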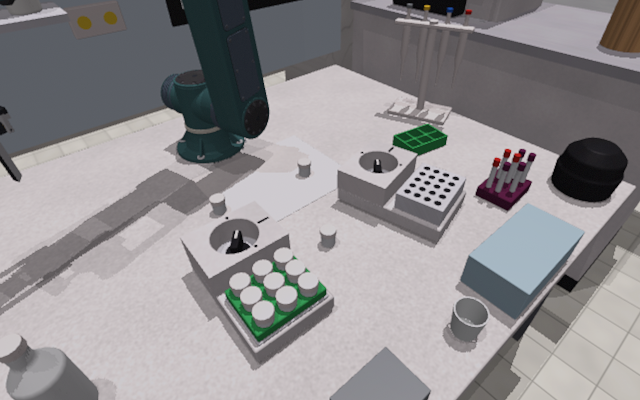

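The top view shows the shaker at right: opening centre about (424,218), long mark (388,218), end dots (416,190) and (418,249). The heater is at left, opening about (205,210). The scene view agrees. Next I'll measure from a crop.

```bash
cat > h.py <<'E'
import numpy as np,cv2
from bench import robot,eyes
def ray(c,uv,z):
    K=c["mtx"];W=np.array(c["world_to_cam"]);R=W[:3,:3];o=-R.T@W[:3,3]
    x=(uv[0]-K[0][2])/K[0][0];y=(uv[1]-K[1][2])/K[1][1]
    d=R.T@np.array([x,-y,-1]);return o+d*(z-o[2])/d[2]
E
python3 - <<'E'
from h import *
f=np.load("pics/top0.npz");p=f["p"];c=eyes.camera_params("top")
g=cv2.cvtColor(p,cv2.COLOR_RGB2GRAY)
x0,y0=365,170
m=(g[y0:y0+95,x0:x0+95]<65).astype(np.uint8)
n,l,s,ce=cv2.connectedComponentsWithStats(m)
for i in range(1,n):
    if s[i,4]>4: print(s[i].tolist(),ce[i]+[x0,y0],ray(c,ce[i]+[x0,y0],.101).round(4))
cv2.imwrite("pics/crop1.png",cv2.resize(cv2.convertScaleAbs(p[170:265,365:480,::-1],alpha=1.5),None,fx=6,fy=6,interpolation=cv2.INTER_CUBIC))
E
```

```text
[16, 0, 77, 8, 386] [419.77720207 173.62953368] [ 0.5786 -0.1729  0.101 ]
[6, 13, 6, 70, 342] [373.65204678 217.98830409] [ 0.4976 -0.0898  0.101 ]
[49, 19, 3, 2, 5] [415.2 189.6] [ 0.5495 -0.1644  0.101 ]
[51, 23, 35, 53, 452] [439.86283186 216.3340708 ] [ 0.5021 -0.2079  0.101 ]
[39, 37, 30, 28, 584] [418.13013699 219.49657534] [ 0.496 -0.169  0.101]
[17, 47, 13, 3, 27] [387.96296296 217.7037037 ] [ 0.4984 -0.1152  0.101 ]
[52, 78, 3, 3, 7] [417.71428571 249.        ] [ 0.4439 -0.1676  0.101 ]
```

View pics/crop1.png

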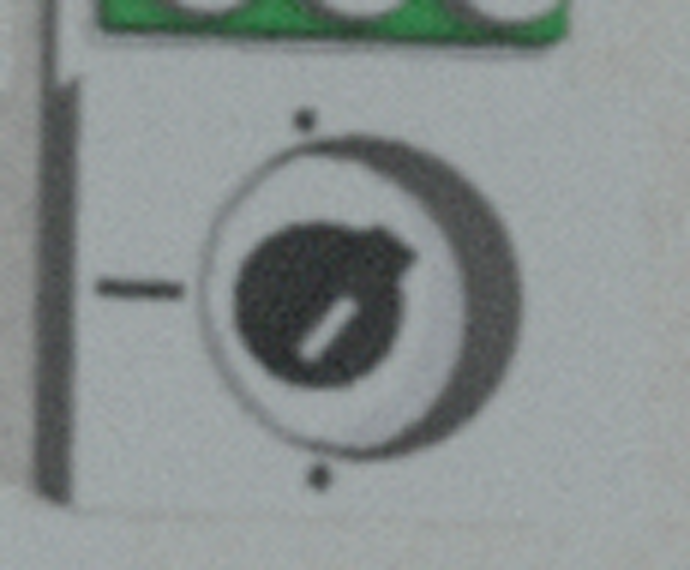

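The crop shows the pointer line from about crop (350,300) to (307,355), heading lower-left. The opening circle is centred at about (361,297) and the long mark is at left (140,289).

```bash
python3 - <<'E'
from h import *
c=eyes.camera_params("top")
P=lambda u,v,z:ray(c,((u-2.5)/6+365,(v-2.5)/6+170),z)
C=P(361,297,.1);M=P(140,289,.101);a=P(97,287,.101);b=P(183,291,.101)
D1=P(305,121,.101);D2=P(319,477,.101);t0=P(350,300,.09);t1=P(307,355,.09)
for n in "C M a b D1 D2 t0 t1".split(): print(n,eval(n).round(4))
ang=lambda v:np.degrees(np.arctan2(v[1],v[0]))
print("R",[round(np.linalg.norm((q-C)[:2]),4) for q in(M,D1,D2,t0,t1)])
print("ang mark",ang(M-C),ang(a-b),"dots",ang(D1-C),ang(D2-C),"ptr",ang(t1-t0),ang(t1-C))
# disc edges at z .053 ; opening extremes
for l,r in(((200,297),(520,297)),((361,135),(361,460))): print((P(*l,.1)-P(*r,.1)).round(4))
print(((P(236,305,.053)+P(404,305,.053))/2).round(4),robot.get_obs()["tool_pos"])
E
```

```text
C [ 0.4969 -0.1811  0.1   ]
M [ 0.4984 -0.1152  0.101 ]
a [ 0.4988 -0.1024  0.101 ]
b [ 0.4979 -0.1279  0.101 ]
D1 [ 0.5492 -0.1647  0.101 ]
D2 [ 0.4437 -0.1677  0.101 ]
t0 [ 0.4965 -0.1804  0.09  ]
t1 [ 0.4798 -0.1673  0.09  ]
R [np.float64(0.0659), np.float64(0.0548), np.float64(0.0548), np.float64(0.0007), np.float64(0.022)]
ang mark 88.75225096564915 88.10835261979386 dots 17.349266476636206 165.8816602062874 ptr 141.7315856364921 141.05002007081742
[-0.0013  0.0953  0.    ]
[ 0.0965 -0.0013  0.    ]
[ 0.4969 -0.1807  0.053 ] [ 0.21596155 -0.50529578  0.20445784]
```

```bash
cat >> h.py <<'E'
from scipy.spatial.transform import Rotation as Ro
def need(pos,yaw):
    o=robot.get_obs();R=Ro.from_euler("xyz",o["ee_rot"]);T=Ro.from_euler("xyz",[180,0,yaw],degrees=True)
    print("t",o["time"],"turn",np.degrees((R.inv()*T).as_rotvec()).round(1),"shift",(R.inv().apply(np.array(pos)-o["tool_pos"])*1000).round(1),"w",o["width"],"F",o["wrist_force"].round(1),"q",o["joint_positions"].round(2))
E
python3 -m jog '[[[0,0,-42],[-94,-193,10],0.1],[[0,0,-42],[-94,-193,10],0.1],[[0,0,-42],[-94,-193,10],0.1],[[0,0,-42],[-94,-193,10],0.1],[[0,0,-42],[-94,-193,10],0.1]]'
python3 -c "from h import *;need([.497,-.181,.15],51.4)"
```

```text
time: 0.6
tool_pos: [0.3587, -0.3397, 0.1948]
ee_rot: [-3.139, 0.001, -0.423]
wrist_force: [-0.8, -0.7, 0.2]
width: 0.0575
t 0.6 turn [ -0.1  -0.1 -75.7] shift [  60.9 -201.4   45.2] w 0.05747670336123636 F [-0.8 -0.7  0.2] q [-0.87 -0.03  1.52  0.    1.66 -0.45]
```

```bash
python3 -m jog '[[[0,0,-42],[61,-201,30],0.1],[[0,0,-42],[61,-201,30],0.1],[[0,0,-42],[61,-201,30],0.1],[[0,0,-42],[61,-201,30],0.1],[[0,0,-42],[61,-201,30],0.1]]'
python3 -c "from h import *;need([.497,-.181,.15],51.4)"
```

```text
time: 1.1
tool_pos: [0.4981, -0.1825, 0.1637]
ee_rot: [-3.138, 0.001, 0.31]
wrist_force: [0.0, -1.4, 0.0]
width: 0.0418
t 1.1 turn [ -0.2  -0.  -33.6] shift [-0.6 -1.7 13.7] w 0.041820283046748445 F [ 0.  -1.4  0. ] q [-0.46  0.06  1.48  0.    1.6  -0.77]
```

```bash
python3 -m jog '[[[0,0,-33.6],[0,-1,14],0.1],[[0,0,-33.6],[0,-1,14],0.1],[[0,0,-33.6],[0,-1,14],0.1],[[0,0,-33.6],[0,-1,14],0.1],[[0,0,-33.6],[0,-1,14],0.1]]'
python3 - <<'E'
from h import *
p,d=eyes.snapshot("wrist");cv2.imwrite("pics/w1.png",p[:,:,::-1])
need([.497,-.181,.061],51.4)
E
```

```text
time: 1.6
tool_pos: [0.4959, -0.1856, 0.1508]
ee_rot: [-3.14, 0.0, 0.885]
wrist_force: [0.5, -0.2, -0.3]
width: 0.0419
t 1.65 turn [-0.1  0.  -0.8] shift [ 4.3 -2.1 90. ] w 0.04222814229811452 F [ 0.7 -0.1  0.7] q [-0.47  0.06  1.51 -0.    1.57 -1.35]
```

View pics/w1.png

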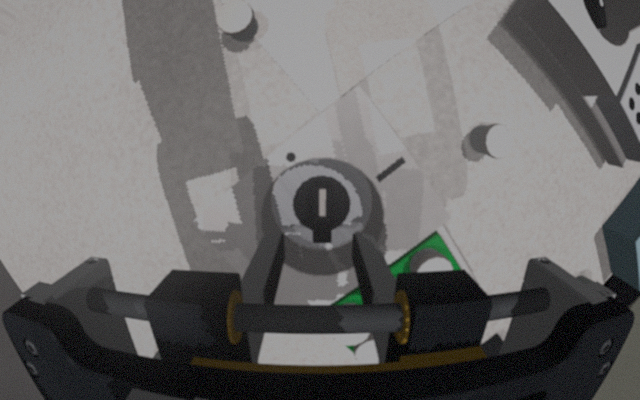

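The wrist view shows the pointer line upright at (322,203), with the jaws straddling the bar and well aligned. Now descending and closing.

```bash
python3 -m jog '[[[0,0,-0.8],[4,-2,20],0.1],[[0,0,-0.8],[4,-2,45],0.1],[[0,0,-0.8],[4,-2,70],0.1],[[0,0,-0.8],[4,-2,89],0.1],[[0,0,-0.8],[4,-2,89],0.1]]'
python3 -c "from h import *;need([.497,-.181,.061],51.4)"
```

```text
time: 2.15
tool_pos: [0.4947, -0.1803, 0.0589]
ee_rot: [-3.134, 0.002, 0.897]
wrist_force: [-0.1, -0.7, -0.6]
width: 0.0423
t 2.15 turn [-0.4  0.1 -0. ] shift [ 0.9  2.2 -2.1] w 0.04230204223395895 F [-0.1 -0.7 -0.6] q [-0.46  0.12  1.63 -0.    1.4  -1.35]
```

```bash
python3 -m jog '[[[0,0,0],[1,1,-2],0.1],[[0,0,0],[1,1,-2],0.1]]'
python3 -c "from h import *;need([.497,-.181,.061],51.4)"
python3 -m jog '[[[0,0,0],[0,0,0],0.6],[[0,0,0],[0,0,0],0.8],[[0,0,0],[0,0,0],1],[[0,0,0],[0,0,0],1],[[0,0,0],[0,0,0],1]]'
python3 -c "from h import *;need([.497,-.181,.061],51.4)"
```

```text
time: 2.35
tool_pos: [0.4999, -0.1819, 0.0664]
ee_rot: [3.138, -0.001, 0.899]
wrist_force: [0.1, -1.0, 0.2]
width: 0.0425
t 2.35 turn [ 0.2 -0.   0.1] shift [-1.1 -2.9  5.4] w 0.042503119599054506 F [ 0.1 -1.   0.2] q [-0.46  0.11  1.62  0.    1.4  -1.35]
time: 2.85
tool_pos: [0.4978, -0.1829, 0.065]
ee_rot: [3.141, 0.004, 0.899]
wrist_force: [-3.2, -2.7, 1.6]
width: 0.0156
t 2.85 turn [0.  0.2 0.1] shift [ 1.  -1.8  4. ] w 0.01559987882525274 F [-3.2 -2.7  1.6] q [-0.46  0.12  1.62 -0.    1.4  -1.36]
```

```bash
python3 -m jog '[[[0,0,8],[0,0,0],1],[[0,0,16],[0,0,0],1],[[0,0,24],[0,0,0],1],[[0,0,32],[0,0,0],1],[[0,0,40],[0,0,0],1]]'
python3 -m jog '[[[0,0,6],[0,0,0],1],[[0,0,12],[0,0,0],1],[[0,0,12.8],[0,0,0],1],[[0,0,12.8],[0,0,0],1],[[0,0,12.8],[0,0,0],1]]'
python3 - <<'E'
from h import *
need([.497,-.181,.061],-1.4)
p,d=eyes.snapshot("wrist");cv2.imwrite("pics/w2.png",p[:,:,::-1])
E
```

```text
time: 3.35
tool_pos: [0.4978, -0.1829, 0.0651]
ee_rot: [3.139, 0.002, 0.195]
wrist_force: [-3.3, -3.1, 2.7]
width: 0.0162
time: 3.85
tool_pos: [0.4978, -0.1829, 0.0651]
ee_rot: [3.138, 0.001, -0.021]
wrist_force: [-3.8, -4.1, 3.2]
width: 0.0158
t 3.85 turn [0.2 0.1 0.2] shift [-0.8 -1.9  4.1] w 0.015762505092731468 F [-3.8 -4.1  3.2] q [-0.46  0.12  1.62 -0.    1.4  -0.43]
```

View pics/w2.png

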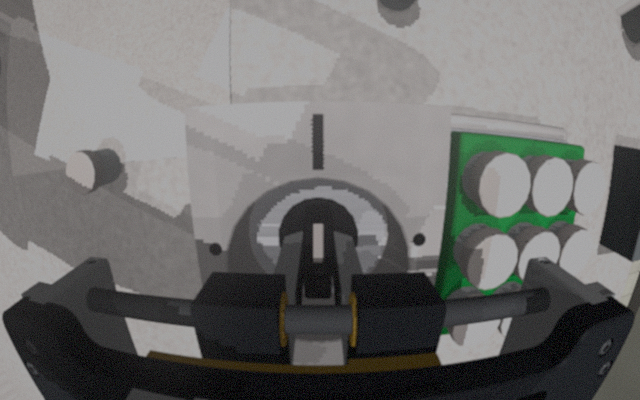

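The pointer line (318,242) points straight up at the long mark (318,141), so they look aligned. Next: open only to about 42 mm, rise, back off, and check from the top camera.

```bash
python3 -m jog '[[[0,0,0],[0,0,0],0.1],[[0,0,0],[0,0,0],0.1],[[0,0,0],[0,0,0],0.1],[[0,0,0],[0,0,0],0.1],[[0,0,0],[0,0,0],0.1]]'
python3 -m jog '[[[0,0,0],[0,0,-20],0.1],[[0,0,0],[0,0,-60],0.1],[[0,0,0],[0,0,-100],0.1],[[0,0,0],[0,0,-140],0.1],[[0,0,0],[0,0,-140],0.1]]'
python3 -m jog '[[[0,0,0],[-40,40,0],0.1],[[0,0,0],[-80,80,0],0.1],[[0,0,0],[-110,110,0],0.1],[[0,0,0],[-140,140,0],0.1],[[0,0,0],[-170,170,0],0.1]]'
python3 -c "
from h import *
p,d=eyes.snapshot('top')
cv2.imwrite('pics/top2.png',p[:,:,::-1])
cv2.imwrite('pics/crop2.png',cv2.resize(cv2.convertScaleAbs(p[170:265,365:480,::-1],alpha=1.5),None,fx=6,fy=6,interpolation=cv2.INTER_CUBIC))
"
```

```text
time: 4.4
tool_pos: [0.4987, -0.1811, 0.0644]
ee_rot: [-3.141, -0.0, -0.022]
wrist_force: [-0.0, 0.4, 0.1]
width: 0.0421
time: 4.9
tool_pos: [0.5017, -0.1826, 0.212]
ee_rot: [3.136, -0.012, -0.022]
wrist_force: [1.3, -0.2, 0.2]
width: 0.0419
time: 5.4
tool_pos: [0.323, -0.3484, 0.2036]
ee_rot: [-3.141, 0.001, -0.022]
wrist_force: [0.3, -0.2, 0.3]
width: 0.0423
```

View pics/crop2.png

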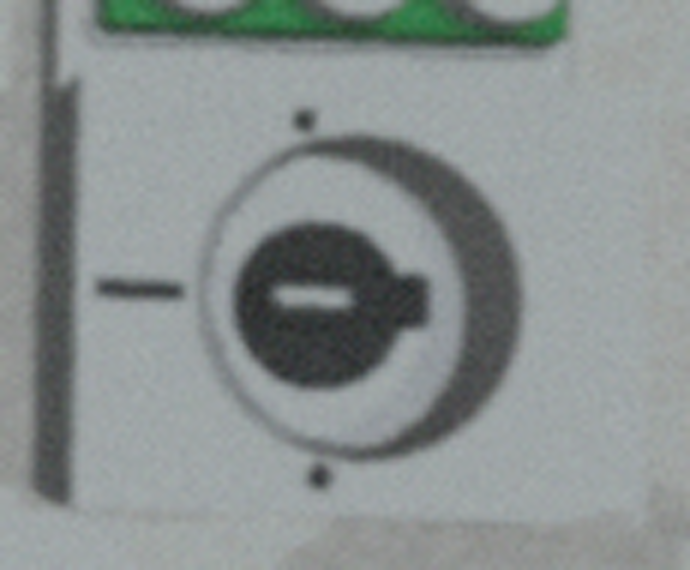

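The pointer line runs (275,294)–(352,299), parallel to the mark at (97,287)–(183,291). I'll put numbers on that and check that the heater is unchanged before handing in.

```bash
python3 - <<'E'
from h import *
c=eyes.camera_params("top");P=lambda u,v,z:ray(c,((u-2.5)/6+365,(v-2.5)/6+170),z)
C=np.array([.4969,-.1811]);a=cv2.imread("pics/top0.png").astype(int);b=cv2.imread("pics/top2.png").astype(int)
g=cv2.imread("pics/crop2.png",0)
m=np.zeros_like(g);m[265:335,255:372]=g[265:335,255:372]>125
pts=np.argwhere(m)[:,::-1].astype(np.float32)
(vx,vy,x,y)=cv2.fitLine(pts,cv2.DIST_L2,0,.01,.01).ravel()
ang=lambda v:np.degrees(np.arctan2(v[1],v[0]))
print(len(pts),x,y,"ptr",ang((P(x-vx*35,y-vy*35,.09)-P(x+vx*35,y+vy*35,.09))),"from axis",ang(P(x,y,.09)[:2]-C),"mark",88.4)
print("heater diff",abs(a-b)[180:245,170:240].mean(),"noise ref",abs(a-b)[100:140,390:460].mean())
E
```

```text
979 312.1471 296.45862 ptr 87.38285229643456 from axis 87.40998248178789 mark 88.4
heater diff 2.465128205128205 noise ref 2.240595238095238
```

```bash
python3 -c "
from bench import close_job
print(close_job())"
```

```text
the job is handed in; nothing more can be done
None
```

I turned the shaker's knob about 53° clockwise so its white pointer line points at the long bar mark. I then let go, lifted clear and handed the job in at about 5.5 s on the robot's clock.

- **Pointer:** in the last top view it reads 87.4° and the mark about 88.4°. That is roughly 1° past the mark, about the limit of what the picture can resolve, so I left it.
- **Heater:** I never went near it, and its picture is unchanged from the start beyond camera noise.
- **Forces:** the wrist force readings stayed under about 7 N, and the arm was touching nothing at the end.
- **Position readings:** the measured tool position varied by a few millimetres between readings, so I gripped the bar at about 84 mm rather than 76 mm. The grip held through the turn.

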